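# Swing the cutting board home in its stop

### The job

The green cutting board has slipped out of its stop on the worktop. Sliding it flat on the worktop, first hook its V notch onto the upright steel pin while the board still stands at an angle, then swing it round the pin until its notched edge lies flush along the rail and the spring roller at the rail's end has snapped into the dimple in the board's end. Press it home firmly but do not ram it into the stop, and leave the tumbler, salt shaker and white mug where they stand.

Things in the scene. Friction and masses are not known exactly. Their poses are not given: they have to be found in the camera images.
- board: Loose green plastic cutting board, 190 x 120 x 18 mm, 0.35 to 0.6 kg, too wide to grasp: push its edges. Origin: underside, where the pin's axis lies once seated in the notch. x along its length (-30 to +160 mm), y across (-108, plain long edge to push, to +12 mm, notched edge), z up. Notch: 60 degree V opening to +y, mouth 30 mm (x = -15 to +15), apex at y = -14 mm.
- board_center (a point): Centre of the cutting board, half-way up, at x = 65, y = -48, z = 9 mm in the board's axes. The plastic is slick (friction about 0.3). Pushed at one point far beyond the centre, the board's notch walks off the pin; a downward push jams it on the worktop.
- board_dimple (a point): Bottom of the 90 degree V dimple, 6 mm deep, in the board's end, at x = 154, y = -25 mm in the board's axes, half-way up. The end face is at x = 160 mm; its corner at the notched edge is bevelled by 8 mm.
- station: Board stop, screwed down: upright steel pin 14 mm thick, 36 mm high, before an aluminium rail. Origin: on the worktop at the pin's axis. x along the rail from pin to roller, y from pin to rail, z up. Home means the board's origin and axes coincide with these; it starts turned 45 to 75 degrees clockwise from above out of that (outer end away from the rail), its notch 20 to 50 mm short of the pin.
- rail_face (a point): On the face of the rail's rubber pads, against which the board's notched edge comes to lie: x = 100, y = 12.5, z = 14 mm in the stop's axes. The rail is 165 mm long (x = 40 to 205 mm), 20 mm thick and 28 mm high, fixed.
- catch_roller (a point): Axis of the orange roller at rest, x = 162, y = -25, z = 10 mm in the stop's axes; 12 mm thick, 14 mm high, free-turning, before a grey block 26 mm high. Sprung towards the board (4 N at rest, 1000 N/m, 7 mm travel): over the last 12 degrees the board's end pushes it back 4 mm, needing about 6 to 12 N near the board's outer end (far more near the pin); then it snaps into the dimple.
- tumbler: Bystander: heavy cut-glass tumbler, 78 x 78 x 89 mm, origin at the centre of its underside. Not to be touched.
- shaker: Bystander: salt shaker with grey cap, 44 x 44 x 90 mm, origin at the centre of its underside. Not to be touched.
- white_mug: Bystander: white mug with a handle, 83 x 110 x 86 mm, origin at the centre of its underside. Not to be touched.
Not all that is in view belongs to the job. Several things have the shape of the board; the one meant has the colours described above.

How it is judged:
By the outcome, as a careful person would: the job done as asked, in the order asked, and still so for the second after the job is handed in, with the robot touching nothing.
It also fails if it takes over 58 s, if anything falls off the work surface, if the arm or the gripper's body presses on something with over 40 N, if the wrist force passes 120 N, or if a joint passes its speed limit or range.

### The arm

A 6-joint arm with a two-finger parallel gripper is mounted at the origin on a cart in front of the work surface, level with it; the furniture and walls round the work are solid. World frame = base frame: x ahead of the robot, y to its left, z up, the work surface at z = 0. Lengths are in m, angles in rad, forces in N, time in s.
With the tool pointing down it reaches from about 0.25 to 0.775 m from the base axis. Payload 4 kg.
Tool frame: the origin (TCP) lies midway between the tips of the shut fingers; the grasp point (between the pads) lies 19 mm behind it (tcp_to_grasp is the distance from the TCP to the grasp point, in m); z points along the fingers, y is the direction in which the jaws open and shut (so a half turn about z gives the same grasp; the last joint's range is limited). The gripper opens to 94 mm and grips with 3 to 60 N. Pads are 16 mm wide; open, the fingers measure 119 mm over their backs; the gripper's body (75 mm by 177 mm) begins 78 mm behind the grasp point.
Start: joints at [-1.307, 0.087, 1.371, -0, 1.684, -0.103], TCP at [0.197, -0.513, 0.206] pointing down, gripper open.
Joint ranges: [-3.1, 3.1], [-0.76, 2.03], [0.27, 2.55], [-1.08, 4.22], [0.17, 2.65], [-2.57, 2.57]. Speed limits (rad/s): [2.79, 2.79, 3.14, 3.14, 3.14, 3.14].

### API

Orientations are given as a unit quaternion [x, y, z, w].
In Python, from rig import * gives the robot as it stands.
- The arm moves only by the tool send_rows, never from a script. Its argument "commands" is a list of rows, each a list of 5 numbers: the shift along the tool's x, y, z in cm, then the turn about the tool's z in degrees, then the opening, from 0 (shut) to 1 (fully open). A call has 1 to 10 rows; each row is the pose to reach, as a shift and turn from the pose commanded when the call began, along the tool's axes at that moment; what a row does not reach only later rows make up. A row lasts 1/10 s, in which the tool goes at most 50 mm and 8.59 degrees, less where a joint would pass 70% of its speed; a pose out of reach is approached as far as the arm can. A call with a gripper value outside its range is refused whole. The fingers move at their own pace and stop on an object; "newtons" is the grip in N (left out, the last holds). Time passes only in rows, so rows that repeat a pose let the fingers close. It gives the time, the measured TCP pose, the force and the opening at its end, in the units of the state.
- state(): the state, without advancing time (a new reading comes with each control period).
- grab_frame(name): name is "scene" or "top"; returns the picture (480x640x3 uint8, red, green, blue); there is no depth.
- camera_params(name): a dict with "intrinsics" (3x3 intrinsics, pixels), "eye" and "orientation" of the camera in the world. Camera axes: x right, y down, z forward; pixel columns grow to the right and rows downward; lengths in m; the calibration is good to about 2 mm. A picture is of the moment at which its call begins. camera_params takes no time and is no camera call.
- close_job(): hands the job in, once; it reports no verdict.
The state is a dict: "clock": time; "joint_positions": joint angles; "qd": joint speeds; "effort": joint torques, N m; "position": TCP position; "tool_rot": TCP orientation; "force": force on the tool from outside, world axes, zero at the start; "moment": the same for the moment, N m; "finger_gap": finger opening in m.
Only numpy, scipy, OpenCV 4.12 (cv2) and the standard library are available. Lean on these libraries where they do the work, as an engineer would, in place of code of your own. Each camera call takes 0.05 s, during which the arm holds its last target. There are 200 camera calls.

## Working session

There is one attempt and no reset: what is moved stays moved. The work goes in short steps, Python scripts to look and compute and a tool call to move; the robot and the scene stay as the last step left them, time stands still between calls to the robot, and variables do not carry over. Pictures are saved under pics/ and viewed, about 8 in all and at most 12, crops included, and the job is handed in when it is done.

Besides the shell and the picture viewer there is one more tool, called after ">>>" as name(argument=value, ...), one argument or row to a line, values as JSON. send_rows: Moves the arm, as the interface text tells. Its arguments: {"type":"object","properties":{"commands":{"type":"array","items":{"type":"array","items":{"type":"number"}}},"newtons":{"type":"number"}},"required":["commands"]}

```bash
mkdir -p pics; ls; python3 - <<'E'
from rig import *
import cv2
for n in("top","scene"):
    cv2.imwrite(f"pics/{n}0.png",grab_frame(n)[:,:,::-1]); p=camera_params(n); print(n,p)
print(state())
E
```

```text
pics
top {'intrinsics': array([[444.06121158,   0.        , 321.96044976],
       [  0.        , 444.06121158, 247.84953873],
       [  0.        ,   0.        ,   1.        ]]), 'eye': array([0.3884476 , 0.0965847 , 1.33594567]), 'orientation': array([ 0.71603922, -0.69555924,  0.04720182, -0.03545654])}
scene {'intrinsics': array([[613.55247316,   0.        , 321.10834962],
       [  0.        , 613.55247316, 248.57570567],
       [  0.        ,   0.        ,   1.        ]]), 'eye': array([-0.97224906, -0.94324585,  0.85837926]), 'orientation': array([ 0.74184837, -0.39079046,  0.25987628, -0.47896569])}
{'clock': 0.1, 'joint_positions': array([-1.30710415e+00,  8.78605545e-02,  1.37208633e+00, -2.01643221e-05,
        1.68358298e+00, -1.03118564e-01]), 'qd': array([ 0.00073852, -0.00116378, -0.0031949 , -0.00155268, -0.00133607,
       -0.00115229]), 'effort': array([ 3.12455719e-03, -3.41252589e+01, -3.03300869e+01,  7.21093384e-02,
        3.04770016e-02, -1.11307274e-04]), 'position': array([ 0.19710418, -0.51294741,  0.20444096]), 'tool_rot': array([ 9.83228071e-01,  1.82377691e-01, -8.76695515e-05, -9.64680655e-04]), 'force': array([ 0.58864458, -0.5641235 ,  0.6622693 ]), 'moment': array([-0.0073047 ,  0.04623214, -0.04805419]), 'finger_gap': 0.09382440833646058}
```

View pics/top0.png

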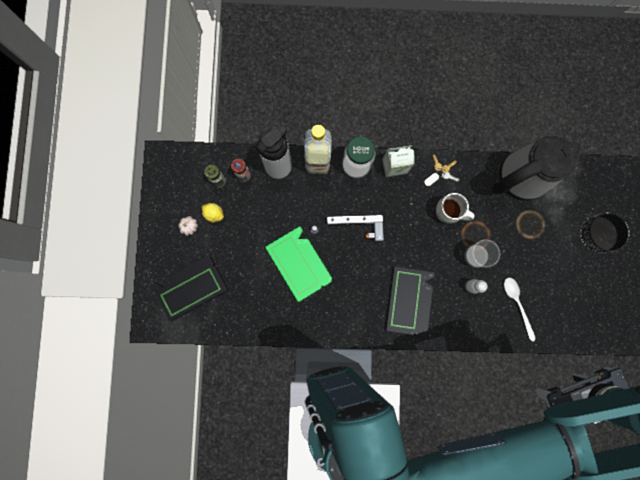

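View pics/scene0.png

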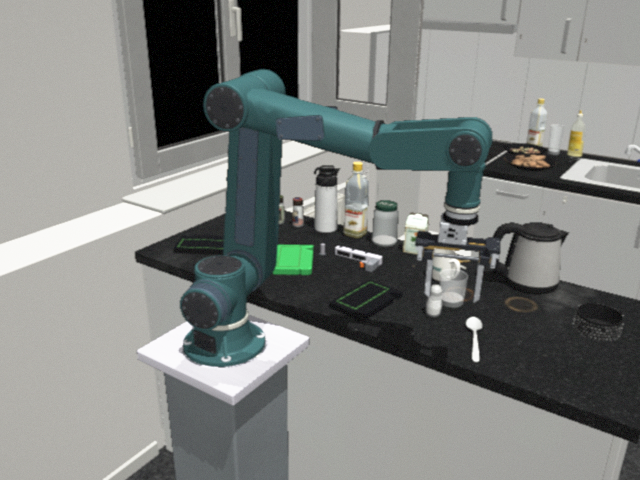

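The top view shows three board-shaped things: the green board at (298,264), a black one with a green outline at (191,292) and another at (410,299). I choose the solid green one. The pin is near (314,229), the rail at (327–383,219) and the orange roller near (368,235). Next is the close crop to check this.

```bash
python3 - <<'E'
import cv2
a=cv2.imread("pics/top0.png")
cv2.imwrite("pics/crop0.png",cv2.resize(a[205:310,255:395],None,fx=5.6,fy=5.6,interpolation=cv2.INTER_CUBIC))
E
cat > h.py <<'E'
from rig import *
import numpy as np, cv2
from scipy.spatial.transform import Rotation as R
from scipy.optimize import least_squares
def to_world(n,px,z):
    p=camera_params(n); px=np.atleast_2d(px).astype(float)
    d=np.c_[px,np.ones(len(px))]@np.linalg.inv(p["intrinsics"]).T@R.from_quat(p["orientation"]).as_matrix().T
    return p["eye"]+d*((z-p["eye"][2])/d[:,2])[:,None]
def to_px(n,X):
    p=camera_params(n); c=(np.atleast_2d(X)-p["eye"])@R.from_quat(p["orientation"]).as_matrix()
    q=c@p["intrinsics"].T; return q[:,:2]/q[:,2:]
OUT=np.array([[-30,12],[-15,12],[0,-14],[15,12],[152,12],[160,4],[160,-19],[154,-25],[160,-31],[160,-108],[-30,-108]])/1000
def place(pose,P):
    x,y,t=pose; c,s=np.cos(t),np.sin(t); P=np.atleast_2d(P); return np.c_[x+c*P[:,0]-s*P[:,1],y+s*P[:,0]+c*P[:,1]]
def green(img):
    h=cv2.cvtColor(img,cv2.COLOR_RGB2HSV); m=((h[...,0]>50)&(h[...,0]<75)&(h[...,1]>150)&(h[...,2]>90)).astype(np.uint8)
    n,l,s,_=cv2.connectedComponentsWithStats(m); return l==1+np.argmax(s[1:,4])
E
python3 - <<'E'
from h import *
a=cv2.imread("pics/top0.png")[:,:,::-1]
m=green(a); ys,xs=np.nonzero(m); print(len(xs),xs.min(),xs.max(),ys.min(),ys.max())
print(to_world("top",[[314,229],[327,219],[383,219],[368,235]],0.03))
E
```

```text
925 273 312 239 291
[[ 0.59794594  0.10226353  0.03      ]
 [ 0.6293341   0.06439132  0.03      ]
 [ 0.63457986 -0.10313808  0.03      ]
 [ 0.58484092 -0.05895321  0.03      ]]
```

View pics/crop0.png

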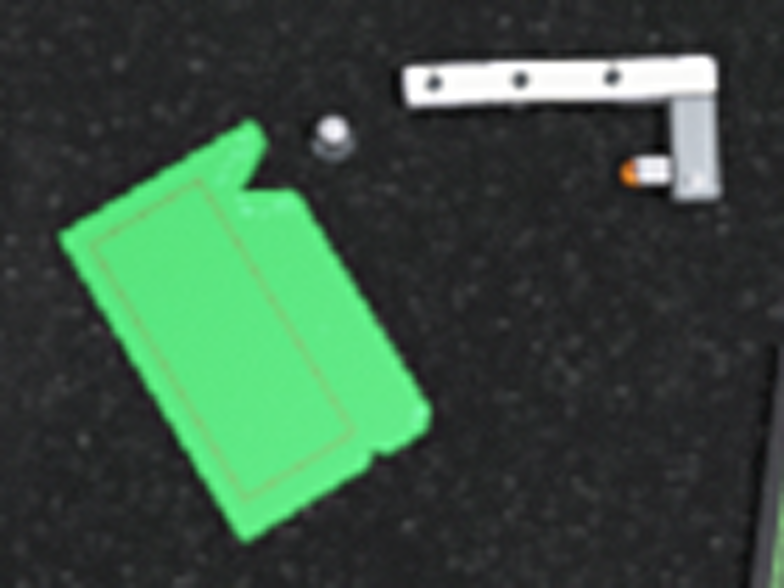

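```bash
sed -i 's/>150)/>100)/' h.py; cat >> h.py <<'E'
S=8
def render(n,pose,H,box,z0=0.):
    x0,y0,x1,y1=box; im=np.zeros(((y1-y0)*S,(x1-x0)*S),np.uint8); P=place(pose,OUT)
    f=lambda z:((to_px(n,np.c_[P,np.full(len(P),z)])+.5-[x0,y0])*S*16-8).astype(np.int32)
    t,b=f(z0+H),f(z0)
    cv2.fillPoly(im,[t],255,shift=4)
    for i in range(len(P)):
        j=(i+1)%len(P); cv2.fillPoly(im,[np.array([t[i],t[j],b[j],b[i]])],255,shift=4)
    return cv2.resize(im,(x1-x0,y1-y0),interpolation=cv2.INTER_AREA)/255.
def alpha(img,box):
    x0,y0,x1,y1=box; m=cv2.dilate(green(img).astype(np.uint8),np.ones((5,5)))
    a=img.astype(float); g=a[...,1]-np.maximum(a[...,0],a[...,2]); k=np.median(g[green(img)])
    return (np.clip(g/k,0,1)*m)[y0:y1,x0:x1]
from scipy.optimize import minimize
def fitboard(img,p0,n="top",H=.018):
    ys,xs=np.nonzero(green(img)); box=(xs.min()-6,ys.min()-6,xs.max()+7,ys.max()+7); A=alpha(img,box)
    best=None
    for q in p0:
        q=np.array(q,float)
        r=minimize(lambda p:((render(n,p,H,box)-A)**2).sum(),q,method="Nelder-Mead",options=dict(initial_simplex=q+np.array([[0,0,0],[.01,0,0],[0,.01,0],[0,0,.08]]),xatol=1e-5,fatol=1e-3))
        if best is None or r.fun<best.fun: best=r
    return best.x,best.fun
def rel(b,s):  # board pose in station axes (mm, deg)
    c,q=np.cos(s[2]),np.sin(s[2]); d=b[:2]-s[:2]
    return np.round([1e3*(c*d[0]+q*d[1]),1e3*(-q*d[0]+c*d[1]),np.degrees((b[2]-s[2]+np.pi)%(2*np.pi)-np.pi)],2)
E
python3 - <<'E'
from h import *
a=cv2.imread("pics/top0.png")[:,:,::-1]
cr=lambda p:np.array(p)/5.6+[255,205]+.5/5.6-.5
px=cr([[333,130],[404,67],[717,57],[717,94],[405,107]])
M=np.array([[0,0,36],[40,32.5,28],[205,32.5,28],[205,12.5,28],[40,12.5,28]])/1e3
f=lambda s:(to_px("top",np.c_[place(s,M[:,:2]),M[:,2]])-px).ravel()
r=least_squares(f,[.6,.1,-np.pi/2]);s=r.x;print("station",s,np.degrees(s[2]));print(r.fun.reshape(-1,2).round(2))
print("roller px pred",to_px("top",np.r_[place(s,[.156,-.025])[0],.01]),cr([622,172]))
b,c=fitboard(a,[[.57,.14,s[2]-np.radians(60)]]);print("board",b,c,rel(b,s))
sc=cv2.imread("pics/scene0.png")[:,:,::-1]
# two-view heights
print("scene pred pin top,rail ends",to_px("scene",np.c_[np.r_[place(s,M[:,:2]),place(b,OUT[[0,4,9]])],np.r_[M[:,2],.018,.018,.018]]).round(1))
np.save("s.npy",s);np.save("b0.npy",b)
o=sc[225:300,250:400,::-1].copy()
cv2.imwrite("pics/sc0.png",cv2.resize(o,None,fx=5,fy=5,interpolation=cv2.INTER_CUBIC))
for n,p,z in [("tumbler",(485,252),.0),("shaker",(473,287),0),("mug",(448,210),0),("black",(388,330),0),("blackTL",(391,267),0)]: print(n,to_world("top",[p],z)[0])
print("corners",place(b,OUT).round(3).tolist())
E
```

```text
station [ 0.6009754   0.10196321 -1.50148026] -86.0284816661996
[[ 0.08 -0.13]
 [ 0.34  0.32]
 [-0.62  0.05]
 [-0.24  0.01]
 [ 0.44 -0.23]]
roller px pred [[366.0330708 235.2705399]] [365.66071429 235.30357143]
board [ 0.57622622  0.14009376 -2.56076242] 24.660605728565937 [-39.75 -22.05 -60.69]
scene pred pin top,rail ends [[322.5 244. ]
 [337.6 245.3]
 [382.1 256. ]
 [379.5 258.2]
 [334.7 247.4]
 [312.8 245.1]
 [311.3 268.3]
 [272.9 268.8]]
tumbler [ 0.54796402 -0.42041227  0.        ]
shaker [ 0.44056617 -0.3823659   0.        ]
mug [ 0.67460387 -0.30780538  0.        ]
black [ 0.30582275 -0.12660986  0.        ]
blackTL [ 0.4937592  -0.13371558  0.        ]
corners [[0.608, 0.147], [0.595, 0.138], [0.569, 0.152], [0.57, 0.122], [0.456, 0.047], [0.445, 0.049], [0.432, 0.068], [0.434, 0.076], [0.425, 0.078], [0.383, 0.143], [0.542, 0.247]]
```

View pics/sc0.png

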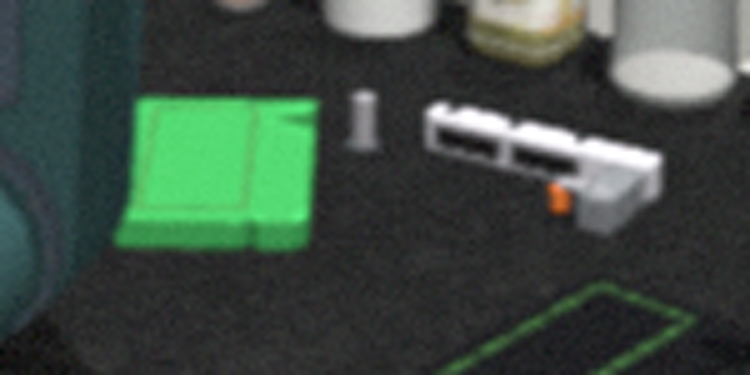

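The pin top at crop (364,95) is scene pixel (322.8,244.0), against a prediction of (322.5,244.0). Board corner 0 also agrees, so the poses and heights hold in both views. The notch axis points straight at the pin, 45 mm away. I'll push the plain long edge with both open fingers.

```bash
cat > go.py <<'E'
from h import *
import json,os
s=np.load("s.npy")
def cur(): return np.array(json.load(open("cmd.json"))) if os.path.exists("cmd.json") else np.array([.197,-.513,.206,2*np.arctan2(.182378,.983228)])
def row(c,t):  # target [x,y,z,heading] -> cm, deg in tool axes (z down)
    h=c[3]; d=t[:3]-c[:3]; ex=np.array([np.cos(h),np.sin(h)]); ey=np.array([np.sin(h),-np.cos(h)])
    return np.round([100*d[:2]@ex,100*d[:2]@ey,-100*d[2],-np.degrees((t[3]-h+np.pi)%(2*np.pi)-np.pi)],2)
def sent(r):  # last row sent
    c=cur();h=c[3]
    c[:2]+=(r[0]*np.array([np.cos(h),np.sin(h)])+r[1]*np.array([np.sin(h),-np.cos(h)]))/100; c[2]-=r[2]/100; c[3]-=np.radians(r[3])
    json.dump(list(c),open("cmd.json","w")); return c
def tgt(b,xb,gap,z,d=.008):  # TCP with finger faces gap behind board plain edge at board x=xb; tool -x pushes along board +y
    return np.r_[place(b,[xb,-.108-d-gap])[0],z,b[2]-np.pi/2]
def stn(rx,ry,deg):
    p=place(s,[rx/1e3,ry/1e3])[0]; return np.r_[p,s[2]+np.radians(deg)]
E
python3 - <<'E'
from go import *
b=np.load("b0.npy"); print(row(cur(),tgt(b,.07,.025,.206)),tgt(b,.07,.025,.206))
E
```

```text
[  48.99  -59.66   -0.   -102.26] [ 0.44033644  0.21956052  0.206      -4.13155875]
```

>>> send_rows(
  commands=[
    [24.5, -29.8, 0, -51, 1],
    [24.5, -29.8, 0, -51, 1],
    [24.5, -29.8, 0, -51, 1],
    [24.5, -29.8, 0, -51, 1],
    [24.5, -29.8, 0, -51, 1],
    [24.5, -29.8, 0, -51, 1],
    [24.5, -29.8, 0, -51, 1],
    [24.5, -29.8, 0, -51, 1],
    [24.5, -29.8, 0, -51, 1],
    [24.5, -29.8, 0, -51, 1],
  ],
)

```text
clock: 1.1
position: [0.319, -0.147, 0.2053]
tool_rot: [0.808, 0.589, -0.0, 0.0]
force: [-0.6, 0.1, -0.8]
finger_gap: 0.094
```

```bash
python3 - <<'E'
from go import *
c=sent([24.5,-29.8,0,-51]);st=state();q=st["tool_rot"];print(st["clock"],c,st["position"],2*np.arctan2(q[1],q[0]),st["joint_positions"])
b=np.load("b0.npy");print(row(c,tgt(b,.07,.025,.206)))
E
```

```text
1.1 [ 0.31882741 -0.14695754  0.206       1.25692705] [ 0.31900902 -0.14696508  0.20527051] 1.2593442602255984 [-5.92806901e-01 -3.71382252e-01  1.77295108e+00 -7.57312865e-04
  1.73999578e+00 -2.81482371e-01]
[ 38.61   0.24  -0.   -51.26]
```

Turn sign and tracking agree. Continuing above the edge.

>>> send_rows(
  commands=[
    [38.6, 0.2, 0, -51.3, 1],
    [38.6, 0.2, 0, -51.3, 1],
    [38.6, 0.2, 0, -51.3, 1],
    [38.6, 0.2, 0, -51.3, 1],
    [38.6, 0.2, 0, -51.3, 1],
    [38.6, 0.2, 0, -51.3, 1],
    [38.6, 0.2, 0, -51.3, 1],
    [38.6, 0.2, 0, -51.3, 1],
    [38.6, 0.2, 0, -51.3, 1],
    [38.6, 0.2, 0, -51.3, 1],
  ],
)

```text
clock: 2.1
position: [0.4408, 0.2179, 0.2044]
tool_rot: [0.475, 0.88, -0.001, -0.0]
force: [0.3, -1.0, -0.5]
finger_gap: 0.0938
```

```bash
python3 - <<'E'
from go import *
c=sent([38.6,.2,0,-51.3]);st=state();q=st["tool_rot"];print(st["clock"],c,st["position"],2*np.arctan2(q[1],q[0]),st["joint_positions"].round(2))
b=np.load("b0.npy");print(row(c,tgt(b,.07,.025,.007)))
E
```

```text
2.1 [0.43990381 0.21956737 0.206      2.15228095] [0.44080413 0.21786396 0.20441714] 2.1511368519360388 [ 0.34 -0.04  1.5  -0.    1.68 -0.24]
[-0.02  0.04 19.9   0.04]
```

>>> send_rows(
  commands=[
    [0, 0, 5, 0, 1],
    [0, 0, 10, 0, 1],
    [0, 0, 14, 0, 1],
    [0, 0, 17, 0, 1],
    [0, 0, 18.5, 0, 1],
    [0, 0, 19.2, 0, 1],
    [0, 0, 19.6, 0, 1],
    [0, 0, 19.6, 0, 1],
    [0, 0, 19.6, 0, 1],
  ],
)

```text
clock: 3.0
position: [0.4413, 0.219, 0.0108]
tool_rot: [0.475, 0.88, 0.001, 0.001]
force: [-0.0, -0.2, 0.6]
finger_gap: 0.0938
```

```bash
python3 - <<'E'
from go import *
c=sent([0,0,19.6,0]);st=state();print(st["clock"],c,st["position"],st["force"])
a=grab_frame("top");cv2.imwrite("pics/top1.png",a[:,:,::-1])
b,e=fitboard(a,[np.load("b0.npy")]);print(rel(b,s),e)
cv2.imwrite("pics/crop1.png",cv2.resize(a[190:310,240:400,::-1],None,fx=5,fy=5,interpolation=cv2.INTER_CUBIC))
E
```

```text
3.0 [0.43990381 0.21956737 0.01       2.15228095] [0.44130287 0.21901018 0.01079957] [-0.03374452 -0.15085347  0.58211004]
[-37.79 -21.26 -61.15] 256.3276804306036
```

View pics/crop1.png

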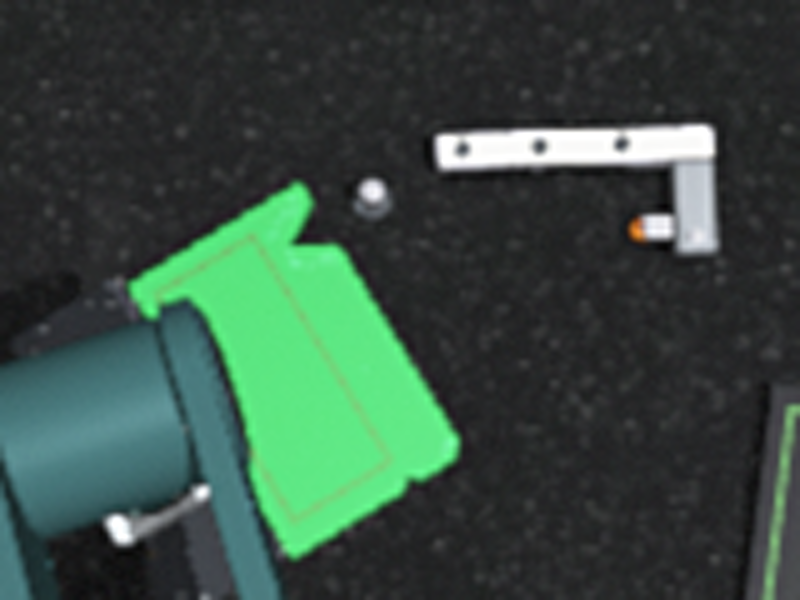

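>>> send_rows(
  commands=[
    [-1.0, 0, 0.3, 0, 1],
    [-1.6, 0, 0.3, 0, 1],
    [-2.0, 0, 0.3, 0, 1],
    [-2.5, 0, 0.3, 0, 1],
    [-3.0, 0, 0.3, 0, 1],
    [-3.5, 0, 0.3, 0, 1],
    [-4.0, 0, 0.3, 0, 1],
    [-4.5, 0, 0.3, 0, 1],
    [-4.9, 0, 0.3, 0, 1],
    [-5.0, 0, 0.3, 0, 1],
  ],
)

```text
clock: 4.05
position: [0.468, 0.177, 0.0065]
tool_rot: [0.475, 0.88, 0.0, 0.0]
force: [-1.1, 3.2, 0.4]
finger_gap: 0.094
```

```bash
cat >> h.py <<'E'
def fitocc(img,p0,n="top",H=.018):
    h=cv2.cvtColor(img,cv2.COLOR_RGB2HSV); g=green(img); ys,xs=np.nonzero(g); box=(xs.min()-8,ys.min()-8,xs.max()+9,ys.max()+9)
    arm=((h[...,0]>82)&(h[...,0]<105)&(h[...,1]>80)&(h[...,2]>50)).astype(np.uint8)
    arm=cv2.dilate(cv2.morphologyEx(arm,cv2.MORPH_CLOSE,np.ones((25,25))),np.ones((7,7)))
    x0,y0,x1,y1=box; W=1-arm[y0:y1,x0:x1]; A=alpha(img,box); q=np.array(p0,float)
    r=minimize(lambda p:(W*(render(n,p,H,box)-A)**2).sum(),q,method="Nelder-Mead",options=dict(initial_simplex=q+np.array([[0,0,0],[.008,0,0],[0,.008,0],[0,0,.06]]),xatol=1e-5,fatol=1e-3))
    return r.x,r.fun,W.mean()
E
python3 - <<'E'
from go import *
b,e,w=fitocc(cv2.imread("pics/top1.png")[:,:,::-1],np.load("b0.npy"));print(rel(b,s),e,w)
c=sent([-5,0,.3,0]);st=state();q=st["tool_rot"];print(st["clock"],c,st["position"],2*np.arctan2(q[1],q[0]),st["force"],st["moment"])
a=grab_frame("top");cv2.imwrite("pics/top2.png",a[:,:,::-1])
b,e,w=fitocc(a,stn(-22,-12,-60));print(rel(b,s),e,w)
t=R.from_euler("z",0);print("tcp in board axes", place([0,0,-b[2]],st["position"][:2]-b[:2])*1e3)
E
```

```text
[-39.44 -21.87 -60.52] 12.596527873894654 0.7655840754321634
4.05 [0.46736706 0.17778496 0.007      2.15228095] [0.46795304 0.17700691 0.00651794] 2.1517527260471785 [-1.07984581  3.18703255  0.36987123] [ 0.35456219  0.10158938 -0.03308849]
[-15.57  -7.66 -59.99] 28.457637279438682 0.708433014354067
tcp in board axes [[  69.50491726 -119.27160842]]
```

>>> send_rows(
  commands=[
    [-0.3, 0, 0, 0, 1],
    [-0.6, 0, 0, 0, 1],
    [-0.9, 0, 0, 0, 1],
    [-1.2, 0, 0, 0, 1],
    [-1.4, 0, 0, 0, 1],
    [-1.5, 0, 0, 0, 1],
    [-1.6, 0, 0, 0, 1],
    [-1.7, 0, 0, 0, 1],
    [-1.75, 0, 0, 0, 1],
  ],
)

```text
clock: 5.0
position: [0.4772, 0.1627, 0.0065]
tool_rot: [0.475, 0.88, -0.0, 0.0]
force: [-1.1, 2.1, 1.6]
finger_gap: 0.0937
```

```bash
cat > chk.py <<'E'
from go import *
import sys
def chk(r,guess,tag):
    c=sent(r);st=state();q=st["tool_rot"]
    a=grab_frame("top");cv2.imwrite(f"pics/{tag}.png",a[:,:,::-1]);b,e,w=fitocc(a,guess)
    ex=np.array([np.cos(b[2]),np.sin(b[2])]);ey=np.array([-ex[1],ex[0]]);f=st["force"]
    hd=2*np.arctan2(q[1],q[0])
    print(round(st["clock"],2),"board",rel(b,s),"err",round(e,1),round(w,2),"tcp z",st["position"][2].round(4),"tcp in board",(place([0,0,-b[2]],st["position"][:2]-b[:2])*1e3).round(1),"tool-board deg",np.degrees((hd-b[2]+np.pi/2+np.pi)%(2*np.pi)-np.pi).round(2),"F board xyz",(f[:2]@ex).round(1),(f[:2]@ey).round(1),f[2].round(1),"M",st["moment"].round(2))
    return c,b
E
python3 - <<'E'
from chk import *
c,b=chk([-1.75,0,0,0],stn(0,0,-60),"top3"); print(c)
E
```

```text
5.0 board [ -1.5    0.42 -59.63] err 26.0 0.71 tcp z 0.0065 tcp in board [[  69.  -118.8]] tool-board deg -1.02 F board xyz -0.3 -2.4 1.6 M [0.35 0.09 0.  ]
[0.4769792  0.16316112 0.007      2.15228095]
```

>>> send_rows(
  commands=[
    [-0.1, 0, 0, 0, 1],
    [-0.2, 0, 0, 0, 1],
    [-0.25, 0, 0, 0, 1],
    [-0.3, 0, 0, 0, 1],
    [-0.3, 0, 0, 0, 1],
  ],
)

```text
clock: 5.55
position: [0.4777, 0.1618, 0.0065]
tool_rot: [0.474, 0.88, 0.001, -0.002]
force: [-4.4, 6.9, 3.3]
finger_gap: 0.0936
```

```bash
python3 - <<'E'
from chk import *
c,b=chk([-.3,0,0,0],stn(0,0,-60),"top4"); print(c)
cv2.imwrite("pics/crop4.png",cv2.resize(cv2.imread("pics/top4.png")[190:310,240:400],None,fx=5,fy=5,interpolation=cv2.INTER_CUBIC))
E
```

```text
5.55 board [ -0.77   0.88 -59.73] err 24.6 0.69 tcp z 0.0065 tcp in board [[  69.4 -118.6]] tool-board deg -0.89 F board xyz -0.2 -8.2 3.3 M [1.14 0.63 0.25]
[0.478627   0.16065417 0.007      2.15228095]
```

View pics/crop4.png

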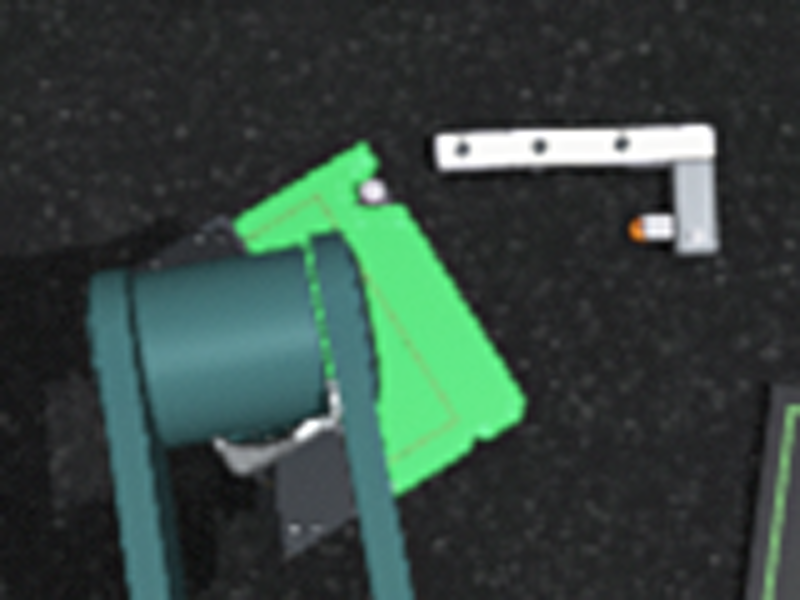

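Notch is hooked: the pin at crop (372,190) sits in the V, and the push force rose to 8 N at –60°. Now I swing about the pin.

```bash
cat >> go.py <<'E'
def arc(c,P,degs,press=0):  # rows swinging commanded pose about P, press mm along tool -x
    out=[]
    for d in degs:
        a=np.radians(d); M=np.array([[np.cos(a),-np.sin(a)],[np.sin(a),np.cos(a)]])
        h=c[3]+a; p=P+M@(c[:2]-P)-press/1e3*np.array([np.cos(h),np.sin(h)])
        out.append(row(c,np.r_[p,c[2],h]).round(2).tolist())
    return out
E
python3 - <<'E'
from go import *
print(arc(cur(),stn(-.4,.5,0)[:2],[1,2.5,4.5,6.5,8.5,10.5,12.5,14.5,15.5,16]))
E
```

```text
[[-0.13, -0.2, -0.0, -1.0], [-0.32, -0.5, -0.0, -2.5], [-0.59, -0.89, -0.0, -4.5], [-0.87, -1.27, -0.0, -6.5], [-1.17, -1.64, -0.0, -8.5], [-1.48, -2.0, -0.0, -10.5], [-1.8, -2.35, -0.0, -12.5], [-2.14, -2.68, -0.0, -14.5], [-2.31, -2.85, -0.0, -15.5], [-2.4, -2.93, -0.0, -16.0]]
```

>>> send_rows(
  commands=[
    [-0.13, -0.2, 0, -1, 1],
    [-0.32, -0.5, 0, -2.5, 1],
    [-0.59, -0.89, 0, -4.5, 1],
    [-0.87, -1.27, 0, -6.5, 1],
    [-1.17, -1.64, 0, -8.5, 1],
    [-1.48, -2.0, 0, -10.5, 1],
    [-1.8, -2.35, 0, -12.5, 1],
    [-2.14, -2.68, 0, -14.5, 1],
    [-2.31, -2.85, 0, -15.5, 1],
    [-2.4, -2.93, 0, -16, 1],
  ],
)

```text
clock: 6.6
position: [0.4665, 0.1251, 0.0064]
tool_rot: [0.347, 0.938, 0.001, -0.001]
force: [-4.3, 5.8, 3.0]
finger_gap: 0.0942
```

```bash
python3 - <<'E'
from chk import *
c,b=chk([-2.4,-2.93,0,-16],stn(0,0,-44),"top5"); print(c)
print(arc(cur(),stn(-.4,.5,0)[:2],[1,2.5,4.5,6.5,8.5,10.5,12.5,14.5,15.5,16]))
E
```

```text
6.6 board [ -0.25   0.95 -43.97] err 27.4 0.65 tcp z 0.0064 tcp in board [[  69.6 -118.4]] tool-board deg -0.62 F board xyz -1.7 -7.0 3.0 M [1.03 0.52 0.33]
[0.46732487 0.12450515 0.007      2.43153363]
[[-0.13, -0.2, -0.0, -1.0], [-0.32, -0.5, -0.0, -2.5], [-0.59, -0.89, -0.0, -4.5], [-0.87, -1.27, -0.0, -6.5], [-1.17, -1.64, -0.0, -8.5], [-1.48, -2.0, -0.0, -10.5], [-1.8, -2.35, -0.0, -12.5], [-2.14, -2.68, -0.0, -14.5], [-2.31, -2.85, -0.0, -15.5], [-2.4, -2.93, -0.0, -16.0]]
```

Excellent tracking. Same arc again (rows are identical in tool axes).

>>> send_rows(
  commands=[
    [-0.13, -0.2, 0, -1, 1],
    [-0.32, -0.5, 0, -2.5, 1],
    [-0.59, -0.89, 0, -4.5, 1],
    [-0.87, -1.27, 0, -6.5, 1],
    [-1.17, -1.64, 0, -8.5, 1],
    [-1.48, -2.0, 0, -10.5, 1],
    [-1.8, -2.35, 0, -12.5, 1],
    [-2.14, -2.68, 0, -14.5, 1],
    [-2.31, -2.85, 0, -15.5, 1],
    [-2.4, -2.93, 0, -16, 1],
  ],
)

```text
clock: 7.65
position: [0.4656, 0.0865, 0.0061]
tool_rot: [0.213, 0.977, 0.0, -0.001]
force: [-3.8, 4.0, 3.2]
finger_gap: 0.0941
```

```bash
python3 - <<'E'
from chk import *
c,b=chk([-2.4,-2.93,0,-16],stn(0,0,-28),"top6"); print(c)
print(arc(cur(),stn(-.4,.5,0)[:2],[1,2.5,4.5,6.5,8.5,10.5,12.5,13.5,14]))
E
```

```text
7.65 board [ -0.22   1.2  -28.43] err 12.0 0.64 tcp z 0.0061 tcp in board [[  70.9 -117.7]] tool-board deg -0.19 F board xyz -2.1 -5.2 3.2 M [0.83 0.59 0.29]
[0.46642459 0.08664119 0.007      2.71078631]
[[-0.13, -0.2, -0.0, -1.0], [-0.32, -0.5, -0.0, -2.5], [-0.59, -0.89, -0.0, -4.5], [-0.88, -1.27, -0.0, -6.5], [-1.17, -1.64, -0.0, -8.5], [-1.48, -2.0, -0.0, -10.5], [-1.81, -2.35, -0.0, -12.5], [-1.97, -2.52, -0.0, -13.5], [-2.06, -2.6, -0.0, -14.0]]
```

>>> send_rows(
  commands=[
    [-0.15, -0.2, 0, -1, 1],
    [-0.36, -0.5, 0, -2.5, 1],
    [-0.64, -0.89, 0, -4.5, 1],
    [-0.93, -1.27, 0, -6.5, 1],
    [-1.22, -1.64, 0, -8.5, 1],
    [-1.53, -2.0, 0, -10.5, 1],
    [-1.86, -2.35, 0, -12.5, 1],
    [-2.02, -2.52, 0, -13.5, 1],
    [-2.11, -2.6, 0, -14, 1],
  ],
)

```text
clock: 8.6
position: [0.4738, 0.0536, 0.006]
tool_rot: [0.093, 0.996, -0.0, -0.001]
force: [-3.9, 2.0, 2.1]
finger_gap: 0.094
```

```bash
python3 - <<'E'
from chk import *
c,b=chk([-2.11,-2.6,0,-14],stn(0,0,-14),"top7"); print(c, state()["joint_positions"].round(2))
print(arc(cur(),stn(-.4,.5,0)[:2],[1,2,3,4,5,6,7,8,9,10]))
E
```

```text
8.6 board [ -0.28   1.73 -14.56] err 64.4 0.63 tcp z 0.006 tcp in board [[  71.6 -117.8]] tool-board deg -0.08 F board xyz -1.3 -4.2 2.1 M [0.71 0.65 0.29]
[0.47473898 0.05420539 0.007      2.95513241] [-0.01  0.06  1.81 -0.    1.27 -1.39]
[[-0.13, -0.2, -0.0, -1.0], [-0.25, -0.4, -0.0, -2.0], [-0.39, -0.6, -0.0, -3.0], [-0.52, -0.79, -0.0, -4.0], [-0.66, -0.98, -0.0, -5.0], [-0.8, -1.17, -0.0, -6.0], [-0.95, -1.36, -0.0, -7.0], [-1.1, -1.54, -0.0, -8.0], [-1.25, -1.72, -0.0, -9.0], [-1.41, -1.9, -0.0, -10.0]]
```

>>> send_rows(
  commands=[
    [-0.15, -0.2, 0, -1, 1],
    [-0.29, -0.4, 0, -2, 1],
    [-0.43, -0.6, 0, -3, 1],
    [-0.56, -0.79, 0, -4, 1],
    [-0.7, -0.98, 0, -5, 1],
    [-0.84, -1.17, 0, -6, 1],
    [-0.99, -1.36, 0, -7, 1],
    [-1.14, -1.54, 0, -8, 1],
    [-1.29, -1.72, 0, -9, 1],
    [-1.45, -1.9, 0, -10, 1],
  ],
)

```text
clock: 9.65
position: [0.4836, 0.0323, 0.0058]
tool_rot: [0.006, 1.0, -0.0, -0.002]
force: [-6.6, 2.4, 3.1]
finger_gap: 0.094
```

```bash
python3 - <<'E'
from chk import *
c,b=chk([-1.45,-1.9,0,-10],stn(0,0,-5),"top8"); print(c)
print(arc(cur(),stn(-.4,.5,0)[:2],[1,2,3,4,5,6]))
cv2.imwrite("pics/crop8.png",cv2.resize(cv2.imread("pics/top8.png")[190:310,240:400],None,fx=5,fy=5,interpolation=cv2.INTER_CUBIC))
E
```

```text
9.65 board [-0.79  1.5  -4.99] err 125.8 0.53 tcp z 0.0058 tcp in board [[  72.7 -117.5]] tool-board deg 0.38 F board xyz -2.3 -6.6 3.1 M [0.58 1.07 0.2 ]
[0.48546539 0.03284669 0.007      3.12966533]
[[-0.13, -0.2, -0.0, -1.0], [-0.25, -0.4, -0.0, -2.0], [-0.39, -0.59, -0.0, -3.0], [-0.52, -0.79, -0.0, -4.0], [-0.66, -0.98, -0.0, -5.0], [-0.8, -1.16, -0.0, -6.0]]
```

View pics/crop8.png

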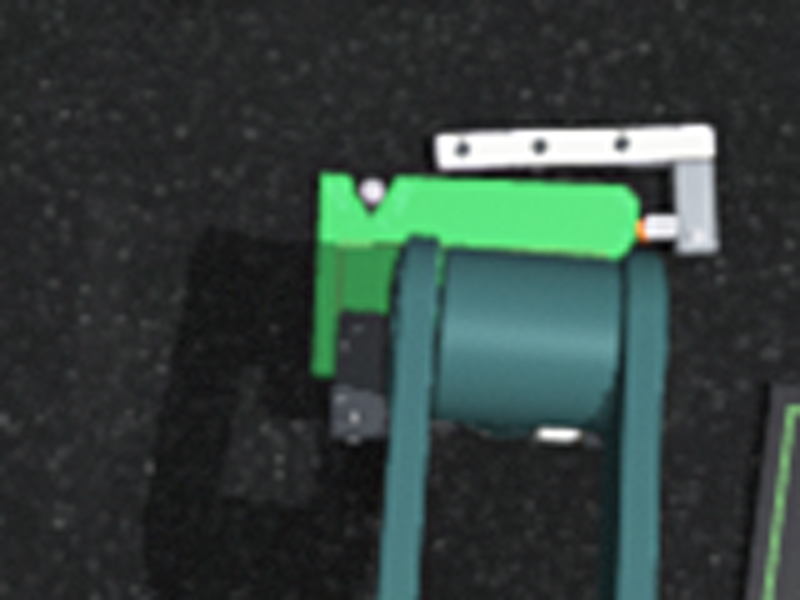

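The pin sits in the notch at crop (372,190), the board is 5° open, and its end is just meeting the roller at (640,230). I'll close the last degrees gently.

>>> send_rows(
  commands=[
    [-0.15, -0.2, 0, -1, 1],
    [-0.3, -0.4, 0, -2, 1],
    [-0.44, -0.59, 0, -3, 1],
    [-0.58, -0.79, 0, -4, 1],
    [-0.66, -0.88, 0, -4.5, 1],
    [-0.74, -0.98, 0, -5, 1],
    [-0.74, -0.98, 0, -5, 1],
  ],
)

```text
clock: 10.4
position: [0.4895, 0.022, 0.0053]
tool_rot: [-0.037, 0.999, -0.0, -0.004]
force: [-8.5, 1.6, 4.1]
finger_gap: 0.0939
```

```bash
python3 - <<'E'
from chk import *
c,b=chk([-.74,-.98,0,-5],stn(0,0,-1),"top9"); print(c)
p=state()["position"];print("tcp in station",(place([0,0,-s[2]],p[:2]-s[:2])*1e3).round(1))
E
```

```text
10.4 board [-0.65  1.28 -0.57] err 147.2 0.53 tcp z 0.0053 tcp in board [[  73.8 -117.3]] tool-board deg 0.8 F board xyz -2.1 -8.4 4.1 M [ 0.26  1.45 -0.43]
[0.49274798 0.02295913 0.007      3.2169318 ]
tcp in station [[  72.  -116.7]]
```

>>> send_rows(
  commands=[
    [-0.1, 0, 0, -0.5, 1],
    [-0.2, 0, 0, -1, 1],
    [-0.3, 0, 0, -1.5, 1],
    [-0.3, 0, 0, -1.5, 1],
  ],
)

```text
clock: 10.85
position: [0.4884, 0.0214, 0.0045]
tool_rot: [-0.049, 0.999, -0.001, -0.009]
force: [-17.9, -0.6, 10.3]
finger_gap: 0.094
```

```bash
python3 - <<'E'
from chk import *
c,b=chk([-.3,0,0,-1.5],stn(0,0,-1),"top10"); print(c)
p=state()["position"];print("tcp in station",(place([0,0,-s[2]],p[:2]-s[:2])*1e3).round(1))
E
```

```text
10.85 board [-0.83  1.34 -0.61] err 139.6 0.52 tcp z 0.0045 tcp in board [[  74.7 -118.5]] tool-board deg 2.29 F board xyz -0.5 -17.9 10.3 M [-0.44  3.07 -0.95]
[0.49573947 0.02318493 0.007      3.24311173]
tcp in station [[  72.6 -117.9]]
```

>>> send_rows(
  commands=[
    [0.3, 0, 0, 1.5, 1],
    [1, 0, 0, 1.5, 1],
    [3, 0, -1, 1.5, 1],
    [6, 0, -3, 1.5, 1],
    [10, 0, -6, 1.5, 1],
    [12, 0, -8, 1.5, 1],
    [12, 0, -8, 1.5, 1],
  ],
)

```text
clock: 11.6
position: [0.3782, 0.0095, 0.0899]
tool_rot: [-0.037, 0.999, -0.002, 0.005]
force: [0.9, -0.2, -0.1]
finger_gap: 0.0938
```

```bash
python3 - <<'E'
from chk import *
c,b=chk([12,0,-8,1.5],stn(0,0,-1),"top11"); print(c)
t=cv2.imread("pics/top11.png")[200:275,290:390]
sc=grab_frame("scene")[:,:,::-1];cv2.imwrite("pics/scene11.png",sc)
k=lambda i:cv2.resize(i,(800,600) if 0 else (600,300 if 0 else 450),interpolation=cv2.INTER_CUBIC)
A=cv2.resize(t,(400,300),interpolation=cv2.INTER_CUBIC);B=cv2.resize(sc[225:300,300:400],(400,300),interpolation=cv2.INTER_CUBIC)
cv2.imwrite("pics/both11.png",np.hstack([A,B]))
E
```

```text
11.6 board [-0.82  0.1  -0.36] err 15.2 1.0 tcp z 0.0899 tcp in board [[  79.1 -228.2]] tool-board deg 0.67 F board xyz 0.3 0.9 -0.1 M [ 0.01 -0.12 -0.03]
[0.37635731 0.01102356 0.087      3.2169318 ]
```

View pics/both11.png

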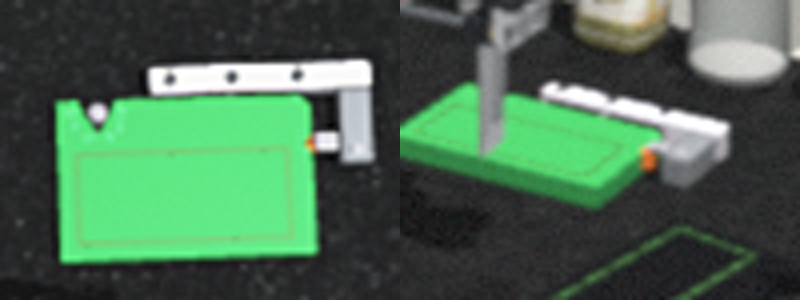

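The board looks home, with the pin in the V at (97,112) and the roller at (310,143) in the dimple. I'll check numerically that the roller has snapped in rather than being pushed back, that the edge is flush, and that the bystanders haven't moved.

```bash
python3 - <<'E'
from go import *
A=cv2.imread("pics/top0.png").astype(float);B=cv2.imread("pics/top11.png").astype(float)
for n,I in(("0",A),("11",B)):
    o=np.clip(I[...,2]-1.3*I[...,1]-20,0,None)[225:245,355:385];ys,xs=np.mgrid[225:245,355:385];print(n,"orange centroid",(o*xs).sum()/o.sum(),(o*ys).sum()/o.sum(),o.sum())
b=fitboard(B[:,:,::-1].astype(np.uint8),[stn(0,0,0)])[0]; print(rel(b,s), "edge pts in stop:",[(1e3*(place([0,0,-s[2]],place(b,p)-s[:2]))).round(2).tolist() for p in([.04,.012],[.15,.012],[.154,-.025])])
# rail front edge (subpixel, bright->not white) vs board edge per column
for x in(335,345,355,365):
    col=B[205:240,x]; w=col.min(1); gr=col[:,1]-col[:,2]
    i=np.argmax(w); tot=w[i:]; k=np.nonzero(tot<100)[0][0]; rb=205+i+k-1+(tot[k-1]-100)/(tot[k-1]-tot[k]); j=np.nonzero(gr>70)[0][0]; gb=205+j-1+(70-gr[j-1])/(gr[j]-gr[j-1]); print(x,"rail",round(rb,2),"board",round(gb,2))
S0=cv2.imread("pics/scene0.png").astype(float)
d=np.abs(A-B).max(2)[180:310,430:500];print("bystander px changed",(d>60).sum())
E
```

```text
0 orange centroid 366.62475442043217 235.43811394891944 152.7
11 orange centroid 367.0 235.0 18.5
[-0.88  0.46 -0.49] edge pts in stop: [[[39.23, 12.12]], [[149.22, 11.17]], [[152.9, -25.86]]]
335 rail 223.57 board 223.92
345 rail 222.89 board 223.53
355 rail 222.73 board 223.27
365 rail 222.71 board 223.55
bystander px changed 0
```

```bash
python3 - <<'E'
from go import *
I=np.mean([cv2.imread(f"pics/top{i}.png").astype(float) for i in range(0,8)],0).min(2)
B=np.mean([grab_frame("top").astype(float) for _ in range(6)],0)
P=[]
for x in range(330,381):
    c=I[208:222,x]; h=.5*(c.max()+c[:3].mean()); j=np.nonzero(c>h)[0][0]; P.append([x,208+j-1+(h-c[j-1])/(c[j]-c[j-1])])
W=to_world("top",P,.028); k=np.polyfit(W[:,1],W[:,0],1); r=W[:,0]-np.polyval(k,W[:,1])
print("rail back dir deg",np.degrees(np.arctan2(-1,-k[0])),"res mm",1e3*r.std(), "s",np.degrees(s[2]))
print("back edge station y",(place([0,0,-s[2]],W[[0,25,50],:2]-s[:2])*1e3).round(2).tolist())
bs=fitboard(B.round().astype(np.uint8),[stn(0,0,0),stn(0,0,-2)]);print("board deg",np.degrees(bs[0][2]),rel(bs[0],s),bs[1])
# plain edge line & end: bottom edge at z=0 plain side
G=(B[...,1]-B[...,0]); Q=[]
for x in range(308,366):
    c=G[245:275,x]; h=.5*np.median(c[:8]); j=np.nonzero(c<h*.5)[0][0]; Q.append([x,245+j-1+(c[j-1]-h*.5)/(c[j-1]-c[j])])
V=to_world("top",Q,.0); k2=np.polyfit(V[:,1],V[:,0],1);print("plain edge deg",np.degrees(np.arctan2(-1,-k2[0])),(V[:,0]-np.polyval(k2,V[:,1])).std()*1e3)
E
```

```text
rail back dir deg -86.43569503053668 res mm 0.4570317597783018 s -86.0284816661996
back edge station y [[48.84, 33.82], [123.84, 33.7], [199.05, 33.92]]
board deg -86.39091164817077 [-0.84  0.16 -0.36] 14.243605436773098
plain edge deg -86.31267912936887 0.1994807719886146
```

The rail line measures –86.4° and the board –86.3° to –86.4°, so the board is flush and home within measurement. The tool is clear, so I'm handing in.

```bash
python3 -c "
from rig import *
print(state()['clock'],state()['force']);print(close_job())"
```

```text
12.0 [-0.2716543   0.64656252  0.28955499]
the job is handed in; nothing more can be done
None
```

The green board is seated in its stop, and I handed the job in at 12.0 s. I slid it 45 mm with both open fingers on its plain edge until the V notch sat on the pin at about –60°. I then swung it 60° round the pin and pressed it home with about 18 N.

**Last checks**
- **Flush with the rail:** a direct fit of the rail gives –86.4°, and the board reads –86.3° to –86.4°. My first, coarser fit of the stop disagreed by 0.4° (it gave –86.0°).
- **Position:** the board's origin came out within about 1 mm of the pin, which is about the calibration's accuracy.
- **Rail gap:** a rough per-column reading still showed 0.35 to 0.84 px, about 1–2.5 mm. I put this down to noise and the rail's visible front face, and did not settle it further.
- **Roller:** in the pictures it sits in the dimple, sticking out about as far as it did at rest. Little of the orange shows from above, so the snap is inferred from that and from the board's angle.
- **Bystanders:** nothing changed in the image area around the tumbler, shaker and mug.
- **Arm:** it was clear of everything, with the measured force near zero.

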